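Throw an over-centre toggle clamp shut with its extension bar

ROBOT

A 6-joint arm with a two-finger parallel gripper is mounted at the origin on a cart in front of the work surface, level with it; the furniture and walls round the work are solid. World frame = base frame: x ahead of the robot, y to its left, z up, the work surface at z = 0. Lengths are in m, angles in degrees, forces in N, time in s.
With the tool pointing down it reaches from about 0.3 to 0.75 m from the base axis. Payload 8.5 kg.
Tool frame: the origin (TCP) lies on the mounting face of the last link; the fingertips stand 173 mm ahead of it and the grasp point (between the pads) lies 155 mm ahead of it (env.tips_ahead is the distance from the TCP to the fingertips, in m); x points along the fingers, z is the direction in which the jaws open and shut, and the axes are right-handed (so a half turn about x gives the same grasp; the last joint's range is limited). The gripper opens to 85 mm and grips with 20 to 120 N. Pads are 22 mm wide; open, the fingers measure 114 mm over their backs; the gripper's body (76 mm by 85 mm) begins 54 mm behind the grasp point. The pads swing forward as they close: fully open they stand 13 mm farther back than shut.
Start: joints at [-12.336, 21.807, 74.336, -0, 83.858, -12.336], TCP at [0.55, 0, 0.405] pointing down, gripper open.
Joint ranges: [-178.18, 178.18], [-50.72, 133.34], [12.68, 142.11], [-81.47, 261.47], [9.98, 163.14], [-165.26, 165.26]. Speed limits (degrees/s): [136.94, 136.94, 180, 180, 180, 180].

INTERFACE

Orientations are given as a 3x3 rotation matrix whose columns are the frame's x, y, z axes.
In Python, from rig import env, optics gives the robot as it stands.
- The arm moves only by the shell command python3 -m inch 'ROWS' [FORCE]. ROWS is JSON, a list of rows, each a list of 3 entries, a list of its own where there are three numbers: the closure, from -1 (fully open) to 1 (shut), then the shift along the tool's x, y, z in units of 30 mm (1.0 is 30 mm), then the turn about the tool's x in units of 5 degrees (1.0 is 5 degrees). In form: [[hand, [x, y, z], yaw], ...]. A call has exactly 8 rows; each row shifts and turns the commanded pose from where the row before left it, along the tool's axes as they then stand; what a row does not reach is not made up. A row lasts 1/12 s, in which the tool goes at most 41.7 mm and 7.16 degrees, less where a joint would pass 70% of its speed; a pose out of reach is approached as far as the arm can. A call is refused whole if a number of a shift passes 1 or a number of a turn 1, either way. A call with a gripper value outside its range is refused whole. The fingers move at their own pace and stop on an object; FORCE is the grip in N (left out, the last holds). Time passes only in rows, so rows that do not move let the fingers close, or fill a call up. It gives the time, the measured TCP pose, the force and the opening at its end, in the units of the state.
- env.observe(): the state, without advancing time (a new reading comes with each control period).
- optics.get_image(name): name is "scene" or "side" or "wrist"; returns the picture (400x640x3 uint8, red, green, blue); there is no depth.
- optics.camera_params(name): a dict with "fx", "fy", "cx", "cy" (pixels), "xyz" and "rotation" of the camera in the world. Camera axes: x right, y down, z forward; pixel columns grow to the right and rows downward; lengths in m; the calibration is good to about 2 mm. A picture is of the moment at which its call begins: read the wrist's pose just before it. camera_params takes no time and is no camera call; for the wrist camera it gives the pose at the moment of the call.
- env.close_job(): hands the job in, once; it reports no verdict.
The state is a dict: "time_s": time; "q": joint angles; "qvel": joint speeds; "joint_efforts": joint torques, N m; "position": TCP position; "tool_rot": TCP orientation; "ft_force": force on the tool from outside, world axes, zero at the start; "wrist_torque": the same for the moment, N m; "grip_width": finger opening in m.
Only numpy, scipy, OpenCV 4.12 (cv2) and the standard library are available. Lean on these libraries where they do the work, as an engineer would, in place of code of your own. Each camera call takes 0.05 s, during which the arm holds its last target.

TASK

Lock the toggle clamp on the bench so that it holds the aluminium rail. Take the long extension bar with the black grip out of the wooden rack, push it all the way down into the socket on top of the clamp's upright lever, and with it throw the lever over past its dead point until it snaps into the locked position. Work the lever only through the bar, never with the gripper against the clamp itself, and leave the bar sitting in the socket.

Things in the scene. Friction and masses are not known exactly. Their poses are not given: they have to be found in the camera images.
- extension_bar: Round steel bar, 16 mm thick, 195 mm long, 0.18 kg; black rubber grip, 22 mm thick, over its upper 70 mm; tapered foot. Origin: centre of its foot; z runs up the bar. Starts upright (lean up to 6 degrees), foot 15 mm above the bench, in one of 3 holes, 65 mm apart and 45 mm deep, of a wooden rack, top 60 mm above the bench. The other two, steel drifts 110 and 125 mm up, stay there.
- socket_floor (a point): Centre of the floor of the square socket in the lever's end. Turns with the lever: z points out of the socket's mouth (up at the start), x the way the lever is thrown, y along its hinge. Socket 20 mm wide, 52 mm deep, with a flared mouth 32 mm wide, 65 mm from the floor. The floor lies 28 mm from the hinge axis, 73 mm above the bench at the start. With the bar home its foot stands on this point.
- clamp_lever (a joint): Lever angle, rad: 0 open (upright; a spring holds it at its stop), 0.60 dead point, 0.80 locked at its end stop; grows as it leans to the rail. Before the dead point the spring resists, up to 1.2 N m (7 N at the bar's grip), and throws the lever back if let go; past it the spring drives it into the lock. Play in the socket: the bar leans about 0.12 rad further than the lever while it is pushed.
- toggle_clamp: Steel clamp fixed to the bench. Origin on the bench below the lever's hinge axis, which is 45 mm up, along y. x points from hinge to rail: the way the lever is thrown. Plate x -50 to 175, y -45 to 45 mm (rail to 59); all but the lever is under 62 mm high. The bar turns between fingers that close along y, so they can follow its arc pointing down.
There are look-alikes about, which are no part of the job. What is shaped like the extension_bar but white or yellow is not meant.

How it is judged (in metres and radians):
On the way, in this order (a step that is already met when the one before it is completed fails the run):
1. the extension bar is home in the lever's socket while the clamp is still open (distance between extension_bar and socket_floor below 0.02 m and value of joint clamp_lever below 0.2 rad), for 0.2 s.
2. the lever is thrown past its dead point into the lock with the bar in its socket (distance between extension_bar and socket_floor below 0.02 m and value of joint clamp_lever above 0.7 rad), for 0.2 s.
At the end, for the whole second after the job is handed in: The lever is in its locked position (joint above 0.70 rad, the dead point being 0.60), and the extension bar rests in the lever's socket, its lower end within 20 mm of the socket's floor, released and at rest (all of step 2 and linear speed of extension_bar below 0.03 m/s); the robot touches nothing.
It fails at once if the gripper or arm pushes on the clamp itself with over 3 N (contact force between any of the fingers, the arm and toggle_clamp above 3 N).
It also fails if it takes over 54 s, if anything falls off the work surface, if the arm or the gripper's body presses on something with over 40 N, if the wrist force passes 120 N, or if a joint passes its speed limit or range.

## Working session

There is one attempt and no reset: what is moved stays moved. The work goes in short steps, Python scripts to look and compute and a shell command to move; the robot and the scene stay as the last step left them, time stands still between calls to the robot, and variables do not carry over. Pictures are saved under pics/ and viewed, and the job is handed in when it is done.

```bash
ls; mkdir -p pics; python3 - <<'E'
from rig import env, optics
import cv2
print(env.observe())
for n in ("scene","side","wrist"):
    p=optics.camera_params(n); print(n,p)
    cv2.imwrite(f"pics/{n}0.png",optics.get_image(n)[:,:,::-1])
E
```

```text
pics
{'time_s': 0.0, 'q': array([-1.23363415e+01,  2.18416113e+01,  7.43843866e+01, -2.78432666e-03,
        8.38570954e+01, -1.23372646e+01]), 'qvel': array([-0.03892843, -0.01604632, -0.01097128, -0.14828224,  0.17553535,
       -0.05457789]), 'joint_efforts': array([-1.00240642e-03, -4.48466885e+01, -2.31285810e+01, -2.87182611e-04,
        4.73836102e-03,  1.77242771e-05]), 'position': array([ 5.49960122e-01, -3.15087579e-06,  4.04107929e-01]), 'tool_rot': array([[-1.42708712e-03, -2.11594095e-05,  9.99998981e-01],
       [ 2.62645023e-04,  9.99999965e-01,  2.15342481e-05],
       [-9.99998947e-01,  2.62675487e-04, -1.42708151e-03]]), 'ft_force': array([-0.18348356,  0.2001094 , -0.16029749]), 'wrist_torque': array([-0.00974075,  0.00470726,  0.01981874]), 'grip_width': 0.08528908351699571}
scene {'fx': 399.7884511063868, 'fy': 399.7884511063868, 'cx': 324.01258968816165, 'cy': 205.00013073973156, 'xyz': array([ 0.0616564 , -0.38878688,  0.69298614]), 'rotation': array([[ 0.55105796, -0.61488472,  0.5641382 ],
       [-0.83438666, -0.39663349,  0.38272809],
       [-0.01157755, -0.68161475, -0.73161964]])}
side {'fx': 500.59962111225974, 'fy': 500.59962111225974, 'cx': 317.0849816105434, 'cy': 203.43047507131286, 'xyz': array([ 0.35691401, -0.78533805,  0.61559087]), 'rotation': array([[ 0.96781067, -0.13615065,  0.21167313],
       [-0.25136996, -0.56460328,  0.78615283],
       [ 0.01247613, -0.81405536, -0.58065326]])}
wrist {'fx': 350.1704769637163, 'fy': 350.1704769637163, 'cx': 317.50125056445603, 'cy': 201.556402469271, 'xyz': array([0.55009643, 0.07481694, 0.37452488]), 'rotation': array([[ 9.99998751e-01,  1.52813749e-03, -4.03420862e-04],
       [ 1.34523165e-03, -9.56940059e-01, -2.90282471e-01],
       [-8.29641109e-04,  2.90281566e-01, -9.56940920e-01]])}
```

View pics/scene0.png

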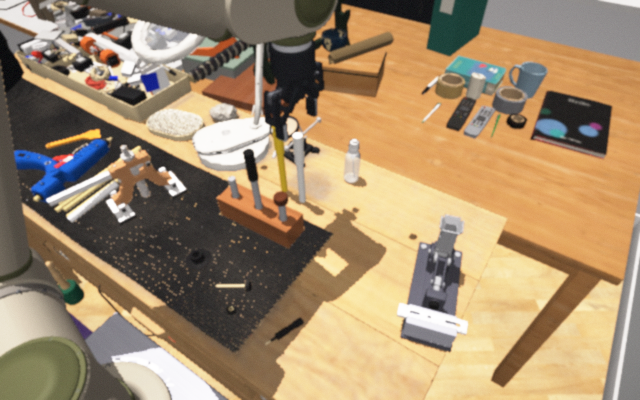

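View pics/side0.png

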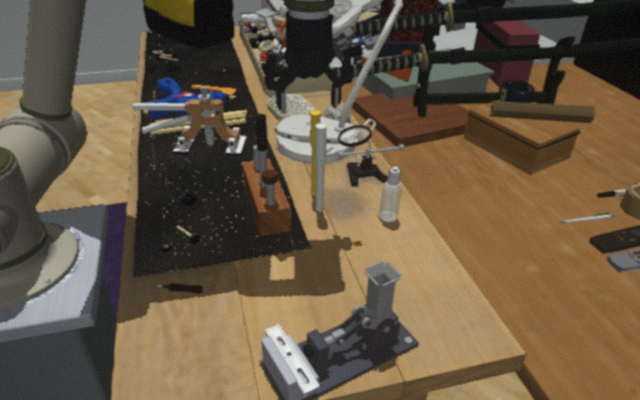

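View pics/wrist0.png

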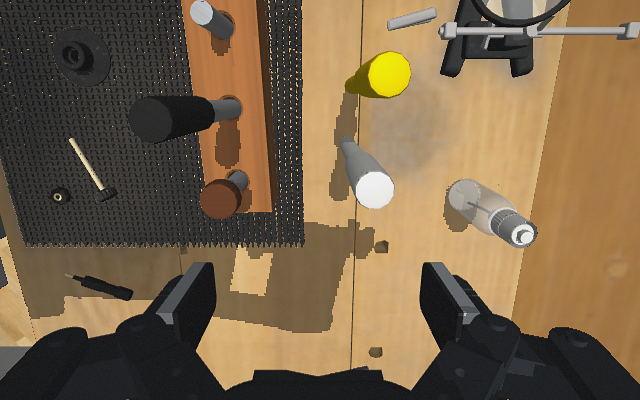

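Candidates: black-grip bar in the rack's middle hole (wrist 155,120; scene 251,165; side 261,140), the yellow bar (scene 280,160) and the white bar (scene 300,170), both freestanding, and two short drifts in the rack (side 270,185; scene 233,185). By the description it is the black one. I'll check it in close crops.

```bash
python3 - <<'E'
import cv2, numpy as np
s=cv2.imread("pics/scene0.png");d=cv2.imread("pics/side0.png")
def c(im,x,y,w,h,k,n): cv2.imwrite(n,cv2.resize(im[y:y+h,x:x+w],None,fx=k,fy=k,interpolation=cv2.INTER_CUBIC))
a=cv2.resize(s[135:255,205:325],None,fx=4.8,fy=4.8,interpolation=2)[:, :395]
c(s,205,140,120,110,5,"pics/c1.png"); c(d,225,100,120,140,4,"pics/c2.png")
c(s,380,200,110,150,4,"pics/c3.png"); c(d,250,250,180,150,4,"pics/c4.png")
E
```

```text
(no output)
```

View pics/c1.png

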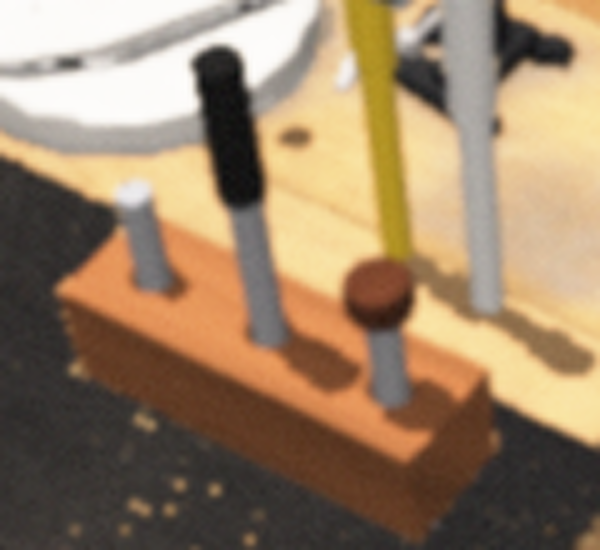

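View pics/c2.png

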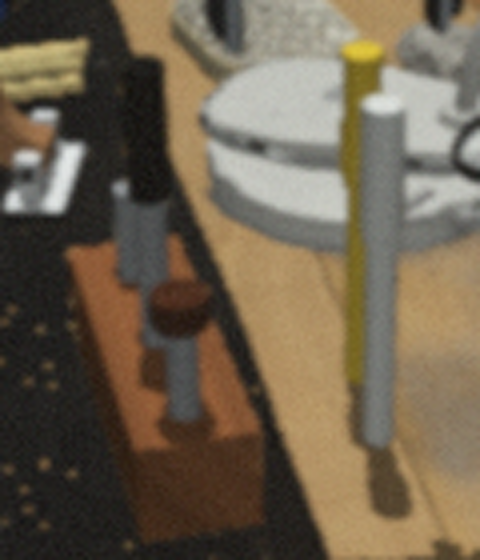

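View pics/c3.png

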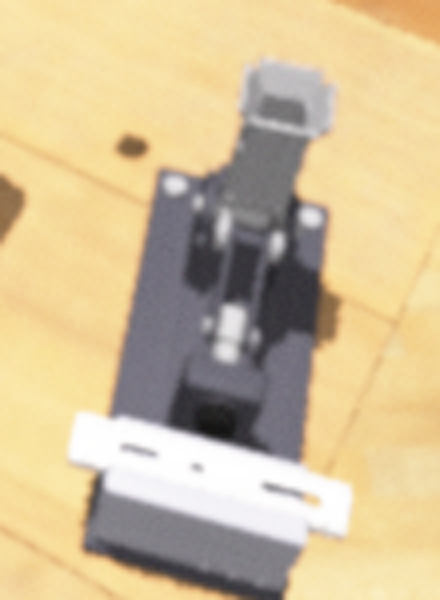

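View pics/c4.png

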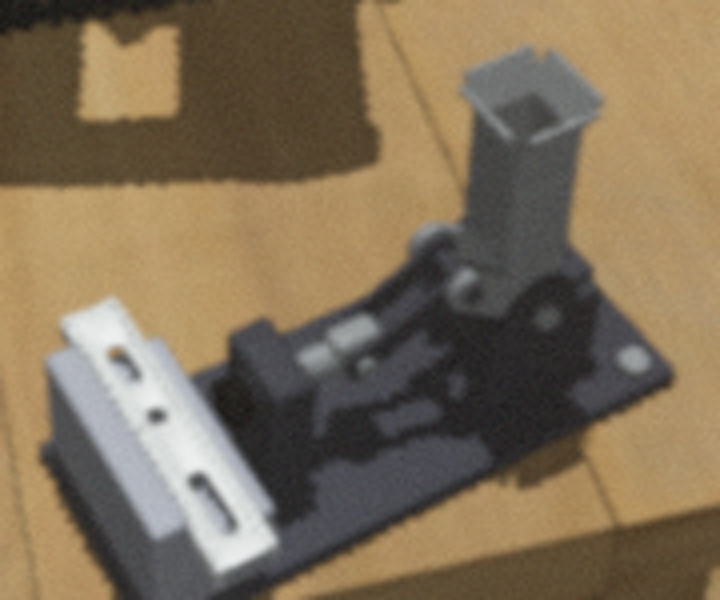

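The crops show the black rubber grip on a steel bar in the middle hole: scene top at about (248.6,152.4), grip end (253.2,180.6), rack entry (258.6,207.6); side top (261.3,116.5), grip end (262.5,149.3), entry (263,186). The clamp socket mouth is centred at scene (452.2,224.8) and side (383.3,273.8). The plate corners and rail are visible, so I'll triangulate.

```bash
cat > h.py <<'E'
from rig import env, optics
import numpy as np, cv2
def ray(n,u,v,p=None):
    p=p or optics.camera_params(n)
    d=p["rotation"]@np.array([(u-p["cx"])/p["fx"],(v-p["cy"])/p["fy"],1.]); return np.array(p["xyz"]),d/np.linalg.norm(d)
def tri(*obs):
    A=np.zeros((3,3));b=np.zeros(3);R=[ray(*o) for o in obs]
    for o,d in R: M=np.eye(3)-np.outer(d,d);A+=M;b+=M@o
    x=np.linalg.solve(A,b); return x,[np.linalg.norm(np.cross(x-o,d))*1000 for o,d in R]
def plane(n,u,v,z):
    o,d=ray(n,u,v); return o+d*(z-o[2])/d[2]
def proj(n,X):
    p=optics.camera_params(n); c=p["rotation"].T@(np.array(X)-p["xyz"]); return np.array([p["fx"]*c[0]/c[2]+p["cx"],p["fy"]*c[1]/c[2]+p["cy"]])
E
python3 - <<'E'
from h import *
np.set_printoptions(precision=4,suppress=True)
S,D="scene","side"
print("top",tri((S,248.8,152.4),(D,261.2,116.5),("wrist",155,120)))
print("gripend",tri((S,253.2,180.6),(D,262.5,149.3)))
print("entry",tri((S,258.6,207.6),(D,263,186)), plane(S,258.6,207.6,.06),plane(D,263,186,.06))
print("mouth",tri((S,452.2,224.8),(D,383.3,273.8)),plane(S,452.2,224.8,.138),plane(D,383.3,273.8,.138))
z=.008
c=[plane(S,420,242.5,z),plane(S,462,252,z),plane(S,401.3,337,z),plane(S,452.5,349.3,z)]
print(c, plane(D,418,344.5,z),plane(D,260.5,362.5,z))
for a,b in((c[0],c[2]),(c[1],c[3])): 
    e=b-a; print(np.degrees(np.arctan2(e[1],e[0])),np.linalg.norm(e))
e=c[1]-c[0]; print(np.degrees(np.arctan2(e[1],e[0])),np.linalg.norm(e))
# rack long edge, scene
r=[plane(S,205+62/5,140+292/5,.06),plane(S,205+405/5,140+462/5,.06),plane(S,205+490/5,140+378/5,.06)];print(r)
for k in((S,152/5+205,285/5+140),(S,390/5+205,398/5+140)): print("hole",plane(*k,.06))
print("drift tops",plane(S,205+133/5,140+190/5,.11),plane(S,205+380/5,140+275/5,.125))
# rail top edge both ends
print("rail",plane(S,380+75/4,200+425/4,.06),plane(S,380+350/4,200+495/4,.06))
E
```

```text
top (array([0.4744, 0.063 , 0.2056]), [np.float64(0.7038744994024905), np.float64(0.8363299792902494), np.float64(1.0541123315246714)])
gripend (array([0.473 , 0.0632, 0.1346]), [np.float64(1.9568375335293713), np.float64(1.956837533529522)])
entry (array([0.4708, 0.0611, 0.0533]), [np.float64(0.3491673700327026), np.float64(0.3491673700325318)]) [0.4669 0.0567 0.06  ] [0.4692 0.0505 0.06  ]
mouth (array([ 0.5784, -0.3191,  0.1347]), [np.float64(0.8387972914230205), np.float64(0.8387972914228649)]) [ 0.5743 -0.3198  0.138 ] [ 0.5777 -0.3215  0.138 ]
[array([ 0.6097, -0.2642,  0.008 ]), array([ 0.6344, -0.3484,  0.008 ]), array([ 0.3957, -0.3242,  0.008 ]), array([ 0.4241, -0.4087,  0.008 ])] [ 0.6341 -0.3517  0.008 ] [ 0.3996 -0.3263  0.008 ]
-164.35036166772485 0.22225467908878335
-163.98241951729537 0.21873930517925808
-73.68270142491167 0.08771236817818395
[array([0.4388, 0.1511, 0.06  ]), array([ 0.4441, -0.0346,  0.06  ]), array([ 0.5001, -0.0372,  0.06  ])]
hole [0.4636 0.1205 0.06  ]
hole [ 0.4682 -0.0085  0.06  ]
drift tops [0.47   0.1255 0.11  ] [ 0.4759 -0.0047  0.125 ]
rail [ 0.4188 -0.3006  0.06  ] [ 0.4525 -0.4121  0.06  ]
```

```bash
python3 - <<'E'
from h import *
print("white",tri(("side",320.75,126),("wrist",375,190)))
print("yellow",tri(("side",225+362/4,100+52/4),("wrist",390,74)))
E
python3 -m inch '[[-1,[-0.5,0,-0.4],0],[-1,[-0.5,0.3,-0.6],0],[-1,[0,0.6,-0.6],0],[-1,[0,0.6,-0.6],0],[-1,[0,0.55,-0.37],0],[-1,[0,0,0],0],[-1,[0,0,0],0],[-1,[0,0,0],0]]'
python3 - <<'E'
from h import *
cv2.imwrite("pics/w1.png",optics.get_image("wrist")[:,:,::-1]);print(env.observe()["position"])
E
```

```text
white (array([0.58060431, 0.02616113, 0.19236555]), [np.float64(0.4161013216115716), np.float64(0.4161013216116909)])
yellow (array([0.58548275, 0.08496134, 0.19107084]), [np.float64(0.25209057169811916), np.float64(0.252090571697789)])
time_s: 0.82
position: [0.4733, 0.0612, 0.4346]
tool_rot: [[0.0, -0.0, 1.0], [-0.0, 1.0, 0.0], [-1.0, -0.0, 0.0]]
ft_force: [0.4, -0.1, 0.8]
grip_width: 0.0852
[0.47344527 0.06095824 0.43452755]
```

View pics/w1.png

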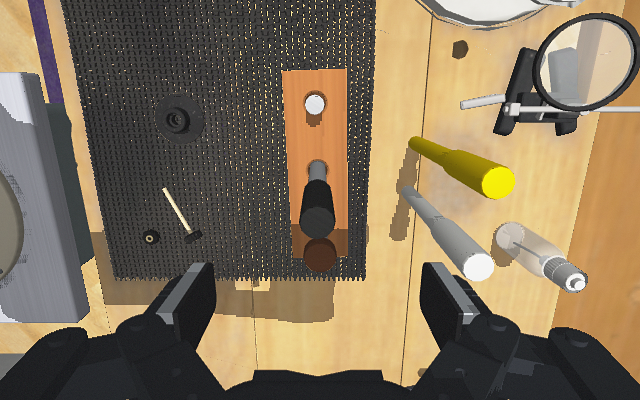

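The black bar's top is at (317,221), midway between the fingers at (190,310) and (455,310).

```bash
python3 - <<'E'
from h import *
print(plane("wrist",317,221,.2095), plane("wrist",317,164,.065), plane("wrist",316,203,.14),env.observe()["position"])
E
```

```text
[0.47346347 0.06436052 0.2095    ] [0.47330326 0.07106725 0.065     ] [0.47260057 0.05410184 0.14      ] [0.47344527 0.06095824 0.43452755]
```

```bash

python3 -m inch '[[-1,[0.6,0.07,0],0],[-1,[0.7,0,0],0],[-1,[0.7,0,0],0],[-1,[0.6,0,0],0],[-1,[0.6,0,0],0],[-1,[0.5,0,0],0],[-1,[0,0,0],0],[-1,[0,0,0],0]]'
python3 -m inch '[[1,[0,0,0],0],[1,[0,0,0],0],[1,[0,0,0],0],[1,[0,0,0],0],[1,[0,0,0],0],[1,[0,0,0],0],[1,[0,0,0],0],[1,[0,0,0],0]]' 60
python3 - <<'E'
from h import *
a=optics.get_image("side");b=optics.get_image("wrist")
cv2.imwrite("pics/s2.png",np.vstack([cv2.resize(a[60:240,180:400],None,fx=2.5,fy=2.5)])[:,:,::-1])
cv2.imwrite("pics/w2.png",b[:,:,::-1])
E
```

```text
time_s: 1.53
position: [0.4734, 0.063, 0.3234]
tool_rot: [[-0.001, 0.001, 1.0], [0.0, 1.0, -0.001], [-1.0, 0.0, -0.001]]
ft_force: [-0.5, -0.3, -0.2]
grip_width: 0.0853
time_s: 2.2
position: [0.4729, 0.0636, 0.3242]
tool_rot: [[0.001, -0.0, 1.0], [-0.0, 1.0, 0.0], [-1.0, -0.0, 0.001]]
ft_force: [-0.7, -0.2, 5.5]
grip_width: 0.0207
```

View pics/s2.png

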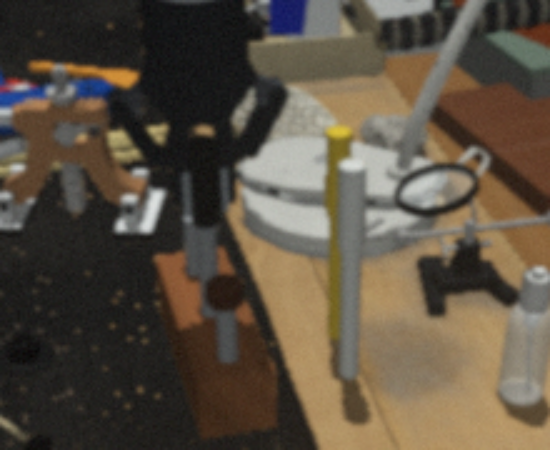

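View pics/w2.png

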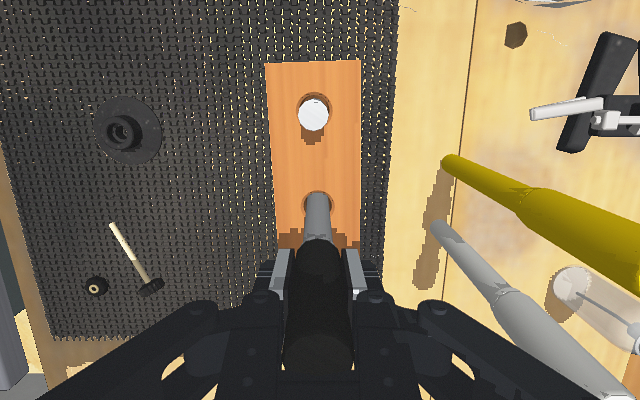

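The bar is gripped (width 20.7 mm) and hangs straight between the pads. Next I lift it.

```bash

python3 -m inch '[[1,[-0.3,0,0],0],[1,[-0.6,0,0],0],[1,[-0.8,0,0],0],[1,[-0.9,0,0],0],[1,[-0.9,0,0],0],[1,[-0.9,0,0],0],[1,[-0.9,0,0],0],[1,[0,0,0],0]]' 60
python3 - <<'E'
from h import *
cv2.imwrite("pics/s3.png",optics.get_image("side")[:,:,::-1])
E
```

```text
time_s: 2.97
position: [0.4725, 0.0637, 0.4879]
tool_rot: [[0.009, -0.0, 1.0], [-0.001, 1.0, 0.0], [-1.0, -0.001, 0.009]]
ft_force: [-0.5, -1.0, -1.5]
grip_width: 0.0206
```

View pics/s3.png

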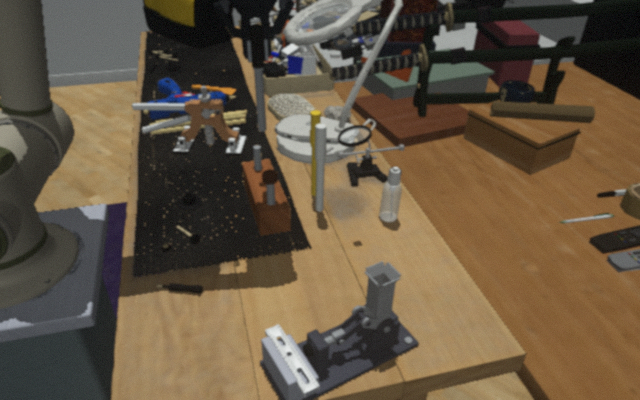

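The bar is clear of the rack, its foot at about (262,130) and the drifts still in place. Now the carry.

```bash

python3 -m inch '[[1,[0,-0.4,0.1],0],[1,[0,-0.8,0.2],0],[1,[0,-0.9,0.25],0],[1,[0,-0.9,0.25],0],[1,[0,-0.9,0.25],0],[1,[0,-0.9,0.25],0],[1,[0,-0.9,0.25],0],[1,[0,-0.9,0.25],0]]'
python3 -m inch '[[1,[0,-0.9,0.25],0],[1,[0,-0.9,0.25],0],[1,[0,-0.9,0.25],0],[1,[0,-0.9,0.25],0],[1,[0,-0.9,0.25],0],[1,[0,-0.9,0.25],0],[1,[0,-0.5,0.2],0],[1,[0,-0.3,0.2],0]]'
python3 -m inch '[[1,[0,0,0],0.5],[1,[0,0,0],1],[1,[0,0,0],1],[1,[0,0,0],1],[1,[0,0,0],1],[1,[0,0,0],1],[1,[0,0,0],1],[1,[0,0,0],1]]'
python3 -m inch '[[1,[0,0,0],1],[1,[0,0,0],1],[1,[0,0,0],1],[1,[0,0,0],1],[1,[0,0,0],1],[1,[0,0,0],1],[1,[0,0,0],1],[1,[0,0,0],0.35]]'
python3 -m inch '[[1,[0,0,0],0],[1,[0,0,0],0],[1,[0,0,0],0],[1,[0,0,0],0],[1,[0,0,0],0],[1,[0,0,0],0],[1,[0,0,0],0],[1,[0,0,0],0]]'
python3 - <<'E'
from h import *
for n in ("scene","side","wrist"): cv2.imwrite(f"pics/{n}4.png",optics.get_image(n)[:,:,::-1])
print(env.observe()["q"])
s=cv2.imread("pics/scene4.png");d=cv2.imread("pics/side4.png")
print(proj("scene",[.575,-.3205,.18]),proj("side",[.575,-.3205,.18]))
cv2.imwrite("pics/c5.png",np.hstack([cv2.resize(s[150:270,390:520],None,fx=4,fy=4,interpolation=2)[:480],cv2.resize(d[190:310,340:420],None,fx=4,fy=4,interpolation=2)[:480]])[:, :800])
E
```

```text
time_s: 3.68
position: [0.5271, -0.1367, 0.4809]
tool_rot: [[-0.003, 0.0, 1.0], [0.001, 1.0, -0.0], [-1.0, 0.001, -0.003]]
ft_force: [1.0, 0.9, -2.3]
grip_width: 0.0209
time_s: 4.35
position: [0.5838, -0.3239, 0.4797]
tool_rot: [[-0.004, 0.002, 1.0], [0.003, 1.0, -0.002], [-1.0, 0.003, -0.004]]
ft_force: [0.5, -0.6, -1.4]
grip_width: 0.0208
time_s: 5.02
position: [0.5838, -0.3216, 0.4804]
tool_rot: [[-0.003, 0.613, 0.79], [0.002, 0.79, -0.613], [-1.0, -0.0, -0.004]]
ft_force: [0.6, -0.2, -1.2]
grip_width: 0.0211
time_s: 5.68
position: [0.5838, -0.3216, 0.4804]
tool_rot: [[-0.003, 0.964, 0.267], [0.002, 0.267, -0.964], [-1.0, -0.002, -0.003]]
ft_force: [0.2, 1.1, -2.0]
grip_width: 0.0208
time_s: 6.35
position: [0.5839, -0.3204, 0.4827]
tool_rot: [[-0.0, 0.962, 0.272], [-0.0, 0.272, -0.962], [-1.0, -0.0, 0.0]]
ft_force: [-0.2, -0.1, -1.7]
grip_width: 0.0207
[-3.89138828e+01  3.27122504e+01  4.33036195e+01  1.02124858e-03
  1.03983047e+02  3.53300659e+01]
[458.14085555 209.00755561] [383.96866345 250.47794207]
```

View pics/scene4.png

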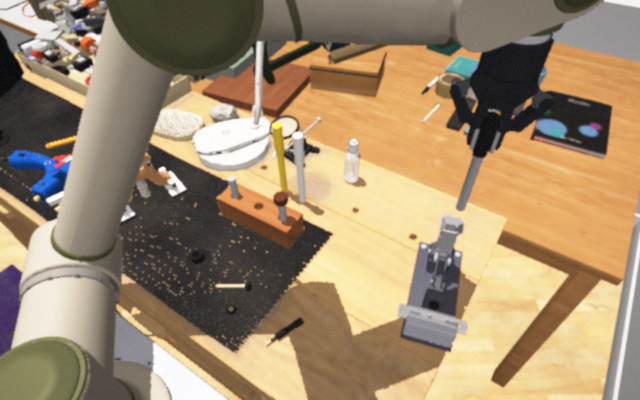

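View pics/side4.png

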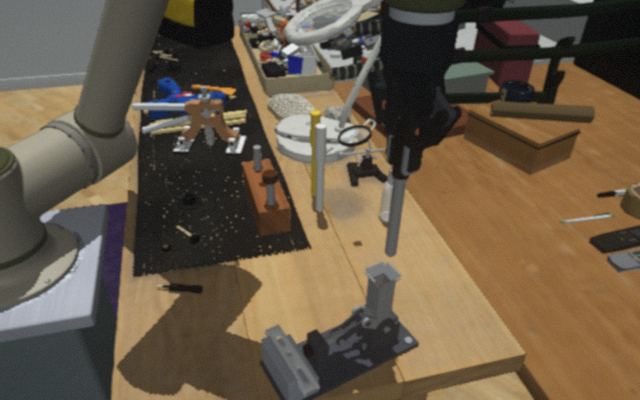

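View pics/wrist4.png

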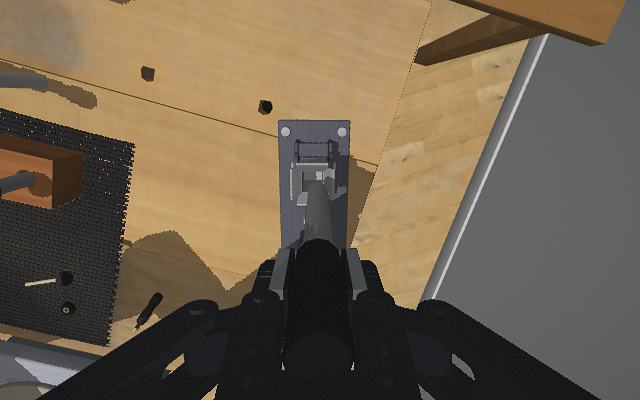

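View pics/c5.png

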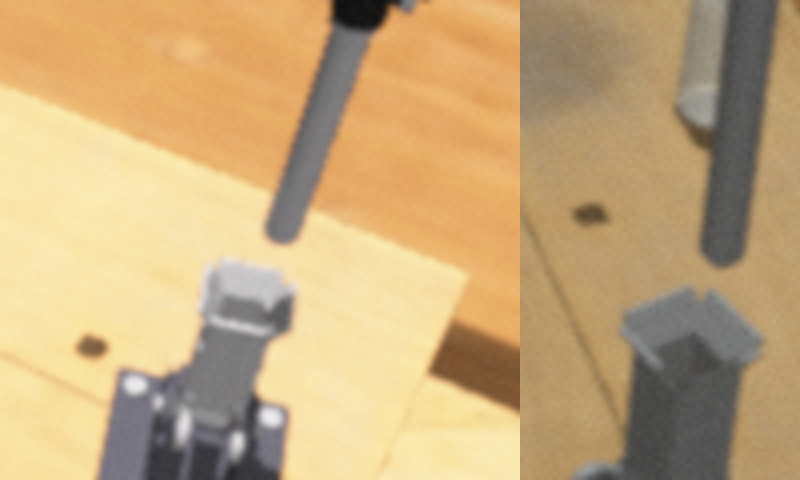

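The bar is held over the socket: foot at scene (460.8,208) and side (390.5,253), mouth at scene (452,224.5) and side (382.9,273.3). I'll measure the offset.

```bash
python3 - <<'E'
from h import *
np.set_printoptions(precision=4,suppress=True)
S,D="scene","side"
f,_=tri((S,460.75,208),(D,390.5,253)); m,_2=tri((S,452.1,224.6),(D,382.9,273.4))
g,_3=tri((S,390+358/4,150+30/4),(D,398,200))
p=env.observe()["position"]
print(f,_,m,_2,f-m)
u=p-[0,0,.155]-f; print("lean vec",u/u[2], "grasp-foot",np.linalg.norm(u),"g",g,_3)
# project model bar from grasp point down with vertical
ex=np.array([-.962,-.272,0]);ey=np.array([.272,-.962,0])
d=f-m; print("clamp-frame foot err mm",d@ex*1e3,d@ey*1e3)
E
```

```text
[ 0.5838 -0.3229  0.1759] [np.float64(0.06357366198233386), np.float64(0.0635736619822916)] [ 0.5779 -0.3189  0.1355] [np.float64(0.7373775353059526), np.float64(0.7373775353058307)] [ 0.0059 -0.0041  0.0404]
lean vec [0.0008 0.0169 1.    ] grasp-foot 0.1518707107724589 g [ 0.5872 -0.3265  0.2757] [np.float64(10.845537981230278), np.float64(10.845537981230185)]
clamp-frame foot err mm -4.56521167880756 5.505993004313152
```

```bash

python3 -m inch '[[1,[0,-0.19,-0.17],0],[1,[0.3,0,0],0],[1,[0.4,0,0],0],[1,[0.3,0,0],0],[1,[0,0,0],0],[1,[0,0,0],0],[1,[0,0,0],0],[1,[0,0,0],0]]'
python3 - <<'E'
from h import *
for n in ("scene","side","wrist"): cv2.imwrite(f"pics/{n}5.png",optics.get_image(n)[:,:,::-1])
s=cv2.imread("pics/scene5.png");d=cv2.imread("pics/side5.png");w=cv2.imread("pics/wrist5.png")
r=lambda i:cv2.resize(i,None,fx=5,fy=5,interpolation=2)
cv2.imwrite("pics/c6.png",np.hstack([r(s[170:260,425:490]),r(d[220:310,350:415])]))
cv2.imwrite("pics/c7.png",r(w[100:220,250:390]))
E
```

```text
time_s: 7.17
position: [0.5771, -0.317, 0.4534]
tool_rot: [[0.001, 0.962, 0.271], [-0.001, 0.271, -0.962], [-1.0, 0.001, 0.001]]
ft_force: [0.0, 0.6, -1.3]
grip_width: 0.0206
```

View pics/c6.png

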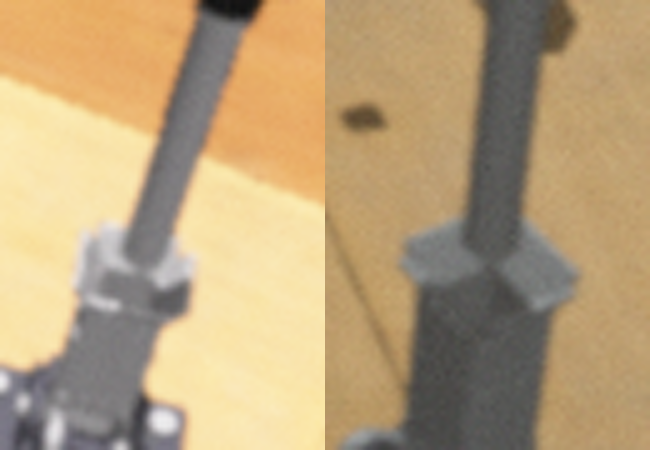

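View pics/c7.png

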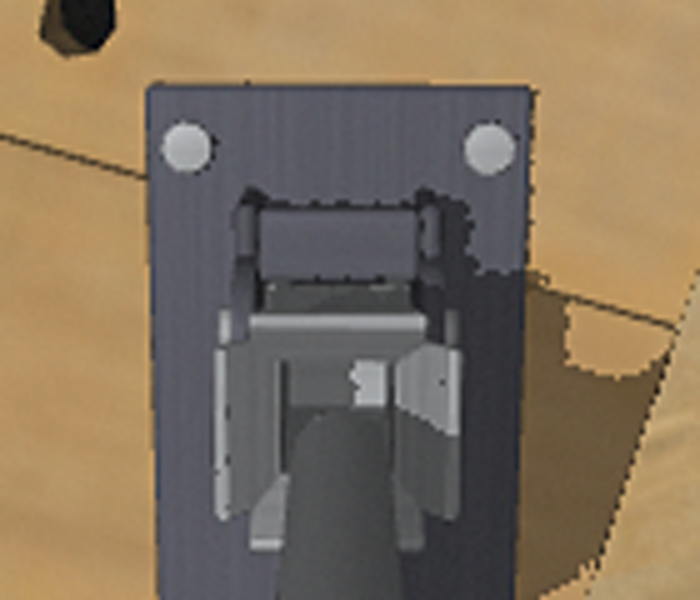

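The foot stands centred over the mouth in all views: in the c7 crop the bar is at x≈340, with the mouth sides at 220 and 460. Now I lower it.

```bash

python3 -m inch '[[1,[0.2,0,0],0],[1,[0.2,0,0],0],[1,[0.2,0,0],0],[1,[0.2,0,0],0],[1,[0.2,0,0],0],[1,[0.2,0,0],0],[1,[0.2,0,0],0],[1,[0,0,0],0]]'
python3 - <<'E'
from h import *
for n in ("scene","side"): cv2.imwrite(f"pics/{n}6.png",optics.get_image(n)[:,:,::-1])
s=cv2.imread("pics/scene6.png");d=cv2.imread("pics/side6.png")
r=lambda i:cv2.resize(i,None,fx=4,fy=4,interpolation=2)
cv2.imwrite("pics/c8.png",np.hstack([r(s[130:260,420:500]),r(d[180:310,340:420])]))
E
```

```text
time_s: 7.98
position: [0.577, -0.3171, 0.4091]
tool_rot: [[-0.002, 0.962, 0.271], [0.002, 0.271, -0.962], [-1.0, -0.001, -0.002]]
ft_force: [-0.4, 0.1, -2.2]
grip_width: 0.0206
```

View pics/c8.png

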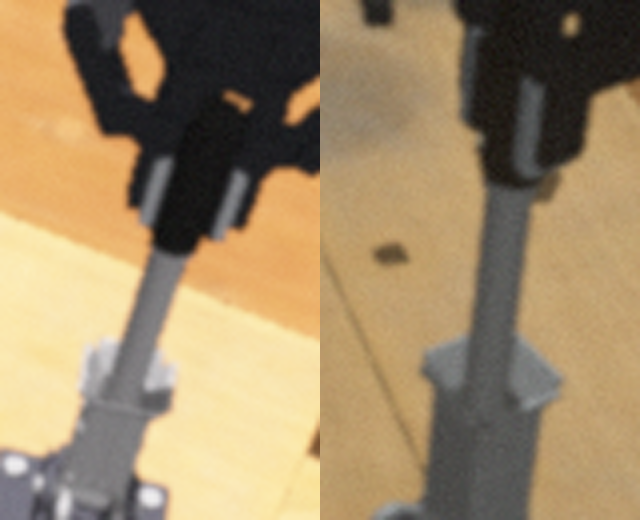

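It enters without force, with about 29 mm left to go.

```bash

python3 -m inch '[[1,[0.15,0,0],0],[1,[0.15,0,0],0],[1,[0.15,0,0],0],[1,[0.15,0,0],0],[1,[0.1,0,0],0],[1,[0.1,0,0],0],[1,[0.08,0,0],0],[1,[0,0,0],0]]'
python3 -m inch '[[1,[0.06,0,0],0],[1,[0.06,0,0],0],[1,[0.06,0,0],0],[1,[0,0,0],0],[1,[0,0,0],0],[1,[0,0,0],0],[1,[0,0,0],0],[1,[0,0,0],0]]'

```

```text
time_s: 8.75
position: [0.577, -0.317, 0.3837]
tool_rot: [[-0.001, 0.962, 0.271], [0.001, 0.271, -0.962], [-1.0, -0.0, -0.001]]
ft_force: [0.6, -0.2, -1.5]
grip_width: 0.0207
time_s: 9.42
position: [0.5768, -0.3167, 0.3826]
tool_rot: [[0.005, 0.962, 0.272], [-0.003, 0.272, -0.962], [-1.0, 0.003, 0.004]]
ft_force: [-2.5, 1.7, 15.0]
grip_width: 0.0206
```

Contact force is 15 N, with the foot computed at z≈0.0736 (floor 0.073), so it appears seated. I'll check in the pictures and compute the arc.

```bash
python3 - <<'E'
from h import *
for n in ("scene","side"): cv2.imwrite(f"pics/{n}7.png",optics.get_image(n)[:,:,::-1])
s=cv2.imread("pics/scene7.png");d=cv2.imread("pics/side7.png")
r=lambda i:cv2.resize(i,None,fx=4,fy=4,interpolation=2)
cv2.imwrite("pics/c9.png",np.hstack([r(s[150:280,420:500]),r(d[200:330,340:420])]))
th=np.linspace(0,.92,25);R=.182
x=R*np.sin(th);z=R*np.cos(th)
for k in range(24): print(k,round(th[k+1],3),"x",round(-(z[k+1]-z[k])/.03,3),"y",round(-(x[k+1]-x[k])/.03,3))
print(x[[8,16,24]],z[[8,16,24]]-R)
E
```

```text
0 0.038 x 0.004 y -0.232
1 0.077 x 0.013 y -0.232
2 0.115 x 0.022 y -0.231
3 0.153 x 0.031 y -0.23
4 0.192 x 0.04 y -0.229
5 0.23 x 0.049 y -0.227
6 0.268 x 0.057 y -0.225
7 0.307 x 0.066 y -0.223
8 0.345 x 0.074 y -0.22
9 0.383 x 0.083 y -0.217
10 0.422 x 0.091 y -0.214
11 0.46 x 0.099 y -0.21
12 0.498 x 0.107 y -0.206
13 0.537 x 0.115 y -0.202
14 0.575 x 0.123 y -0.198
15 0.613 x 0.13 y -0.193
16 0.652 x 0.137 y -0.188
17 0.69 x 0.145 y -0.182
18 0.728 x 0.151 y -0.176
19 0.767 x 0.158 y -0.171
20 0.805 x 0.165 y -0.164
21 0.843 x 0.171 y -0.158
22 0.882 x 0.177 y -0.151
23 0.92 x 0.182 y -0.144
[0.05494262 0.10475855 0.14479949] [-0.00849118 -0.03317243 -0.07174073]
```

View pics/c9.png

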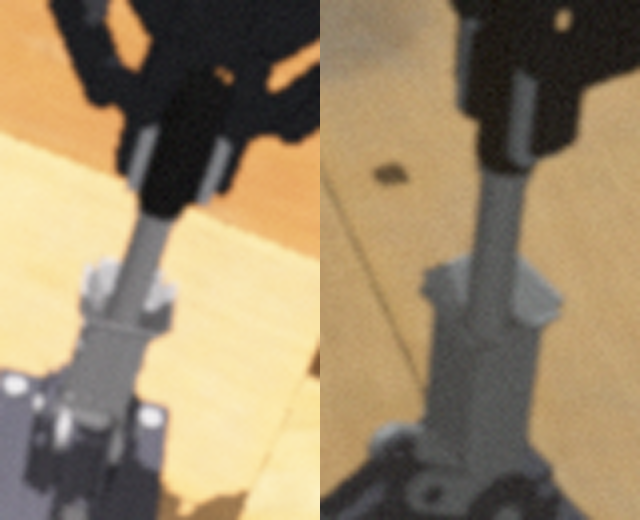

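The bar is deep in the socket, with only about 60 mm of steel between mouth and grip. Throwing along the arc, with a slightly lower grip force.

```bash

python3 -m inch '[[1,[0,-0.23,0],0],[1,[0,-0.23,0],0],[1,[0.01,-0.23,0],0],[1,[0.02,-0.23,0],0],[1,[0.04,-0.23,0],0],[1,[0.05,-0.23,0],0],[1,[0.06,-0.22,0],0],[1,[0.07,-0.22,0],0]]' 45
python3 - <<'E'
from h import *
for n in ("scene","side"): cv2.imwrite(f"pics/{n}8.png",optics.get_image(n)[:,:,::-1])
s=cv2.imread("pics/scene8.png");d=cv2.imread("pics/side8.png")
r=lambda i:cv2.resize(i,None,fx=4,fy=4,interpolation=2)
cv2.imwrite("pics/c10.png",np.hstack([r(s[150:280,420:500]),r(d[200:330,320:420])]))
E
```

```text
time_s: 10.18
position: [0.525, -0.3314, 0.374]
tool_rot: [[0.007, 0.962, 0.272], [-0.002, 0.272, -0.962], [-1.0, 0.006, 0.004]]
ft_force: [5.5, 1.5, 7.8]
grip_width: 0.0206
```

View pics/c10.png

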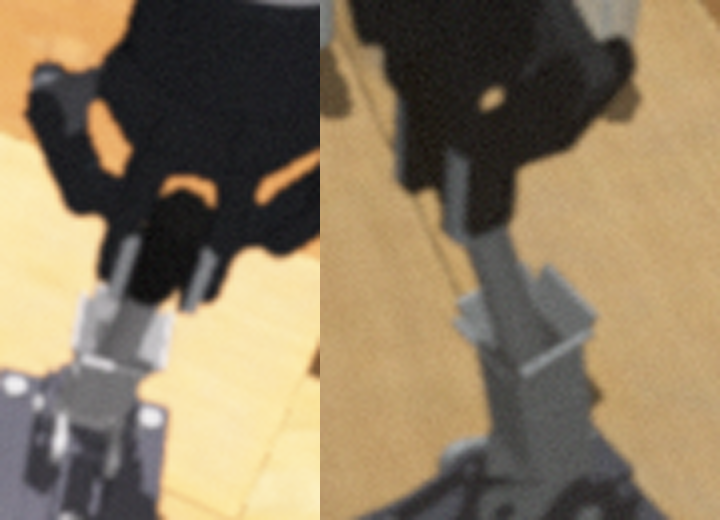

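The lever leans with the bar, the bar stays seated and turns between the pads, and the pose follows the arc. Continuing.

```bash

python3 -m inch '[[1,[0.07,-0.22,0],0],[1,[0.08,-0.22,0],0],[1,[0.09,-0.21,0],0],[1,[0.1,-0.21,0],0],[1,[0.11,-0.21,0],0],[1,[0.11,-0.2,0],0],[1,[0.12,-0.2,0],0],[1,[0.13,-0.19,0],0]]'
python3 -m inch '[[1,[0.14,-0.19,0],0],[1,[0.14,-0.18,0],0],[1,[0.15,-0.18,0],0],[1,[0.16,-0.17,0],0],[1,[0.16,-0.16,0],0],[1,[0.17,-0.16,0],0],[1,[0.18,-0.15,0],0],[1,[0.18,-0.14,0],0]]'
python3 - <<'E'
from h import *
for n in ("scene","side"): cv2.imwrite(f"pics/{n}9.png",optics.get_image(n)[:,:,::-1])
s=cv2.imread("pics/scene9.png");d=cv2.imread("pics/side9.png")
r=lambda i:cv2.resize(i,None,fx=3.2,fy=3.2,interpolation=2)
cv2.imwrite("pics/c11.png",np.hstack([r(s[180:350,390:500]),r(d[210:380,280:420])]))
E
```

```text
time_s: 10.95
position: [0.4767, -0.3453, 0.3491]
tool_rot: [[0.005, 0.962, 0.272], [-0.003, 0.272, -0.962], [-1.0, 0.004, 0.004]]
ft_force: [1.8, 1.2, 6.1]
grip_width: 0.0208
time_s: 11.62
position: [0.4384, -0.3564, 0.3099]
tool_rot: [[0.004, 0.963, 0.271], [-0.002, 0.271, -0.963], [-1.0, 0.003, 0.003]]
ft_force: [6.3, 3.2, 16.5]
grip_width: 0.0207
```

View pics/c11.png

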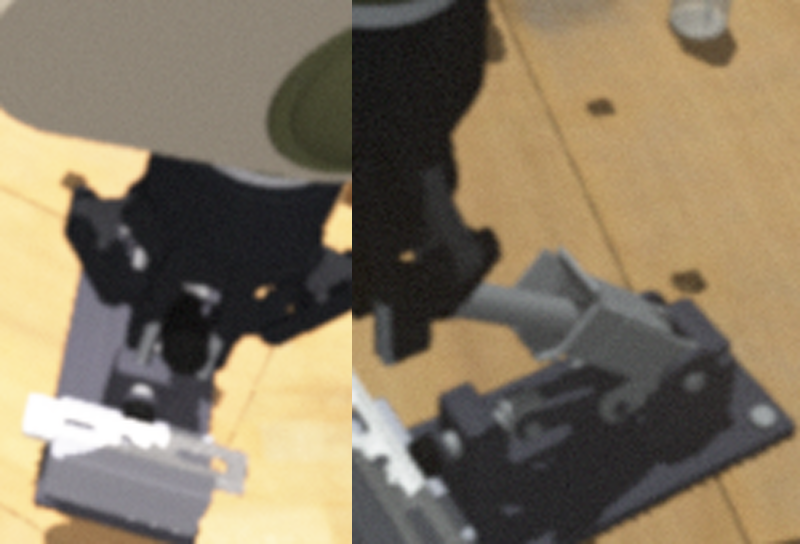

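The lever is tipped far over towards the rail and the bar angle computes to about 0.92 rad. I'll hold briefly and overlay a model of the mouth at 0.6 (red) and 0.8 rad (green).

```bash

python3 -m inch '[[1,[0,0,0],0],[1,[0,0,0],0],[1,[0,0,0],0],[1,[0,0,0],0],[1,[0,0,0],0],[1,[0,0,0],0],[1,[0,0,0],0],[1,[0,0,0],0]]'
cat > ov.py <<'E'
from h import *
import sys
k=sys.argv[1]
d=optics.get_image("side")[:,:,::-1].copy()
ex=np.array([-.962,-.272,0]);ey=np.array([.272,-.962,0]);ez=np.array([0,0,1.]);O=np.array([.5765,-.3195,.045])
im=cv2.resize(d[210:380,280:420],None,fx=4,fy=4,interpolation=2)
for th,c in((.6,(0,0,255)),(.8,(0,255,0))):
    a=np.sin(th)*ex+np.cos(th)*ez; b=np.cos(th)*ex-np.sin(th)*ez
    P=[O+a*.093+s*b*.016+t*ey*.016 for s,t in((1,1),(1,-1),(-1,-1),(-1,1))]
    q=np.array([(proj("side",p)-[280,210])*4 for p in P]).astype(int)
    cv2.polylines(im,[q],True,c,1)
cv2.imwrite(k,im)
E
python3 ov.py pics/o1.png
```

```text
time_s: 12.38
position: [0.4387, -0.3562, 0.3104]
tool_rot: [[0.004, 0.962, 0.272], [-0.003, 0.272, -0.962], [-1.0, 0.003, 0.004]]
ft_force: [3.1, 1.9, 8.6]
grip_width: 0.0208
```

View pics/o1.png

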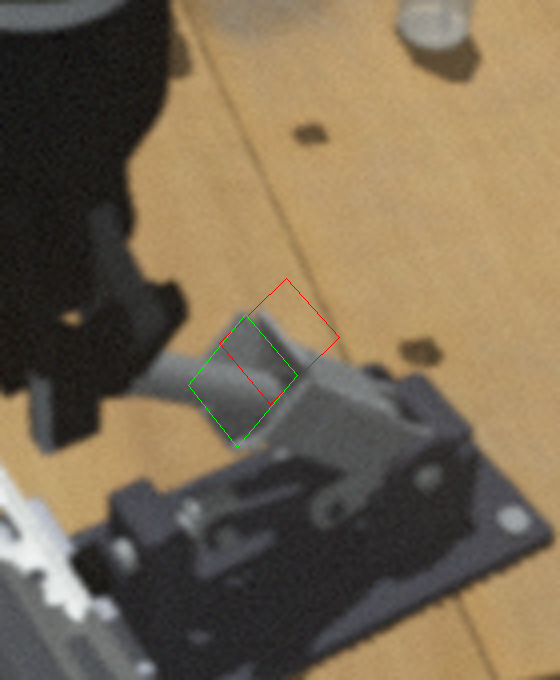

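The green 0.8 rad outline matches the mouth, so the lever is locked. Releasing and withdrawing upward.

```bash

python3 -m inch '[[0.3,[0,0,0],0],[0,[0,0,0],0],[-0.5,[0,0,0],0],[-1,[0,0,0],0],[-1,[0,0,0],0],[-1,[0,0,0],0],[-1,[0,0,0],0],[-1,[0,0,0],0]]'
python3 -m inch '[[-1,[-0.2,0,0],0],[-1,[-0.4,0,0],0],[-1,[-0.6,0,0],0],[-1,[-0.8,0,0],0],[-1,[-0.8,0,0],0],[-1,[-0.8,0,0],0],[-1,[-0.6,0,0],0],[-1,[-0.4,0,0],0]]'
python3 -m inch '[[-1,[0,0,0],0],[-1,[0,0,0],0],[-1,[0,0,0],0],[-1,[0,0,0],0],[-1,[0,0,0],0],[-1,[0,0,0],0],[-1,[0,0,0],0],[-1,[0,0,0],0]]'
python3 ov.py pics/o2.png; python3 - <<'E'
from h import *
for n in ("side","wrist"): cv2.imwrite(f"pics/{n}10.png",optics.get_image(n)[:,:,::-1])
E
```

```text
time_s: 13.1
position: [0.4381, -0.3562, 0.3087]
tool_rot: [[-0.0, 0.962, 0.271], [0.0, 0.271, -0.962], [-1.0, -0.0, -0.0]]
ft_force: [-0.3, 0.1, -0.0]
grip_width: 0.0853
time_s: 13.77
position: [0.4379, -0.3559, 0.4495]
tool_rot: [[0.002, 0.962, 0.271], [-0.003, 0.271, -0.962], [-1.0, 0.001, 0.003]]
ft_force: [-0.5, -1.2, 0.3]
grip_width: 0.0856
time_s: 14.43
position: [0.4381, -0.3563, 0.4465]
tool_rot: [[-0.0, 0.962, 0.271], [0.0, 0.271, -0.962], [-1.0, -0.0, -0.0]]
ft_force: [0.5, 0.2, -0.4]
grip_width: 0.0852
```

View pics/o2.png

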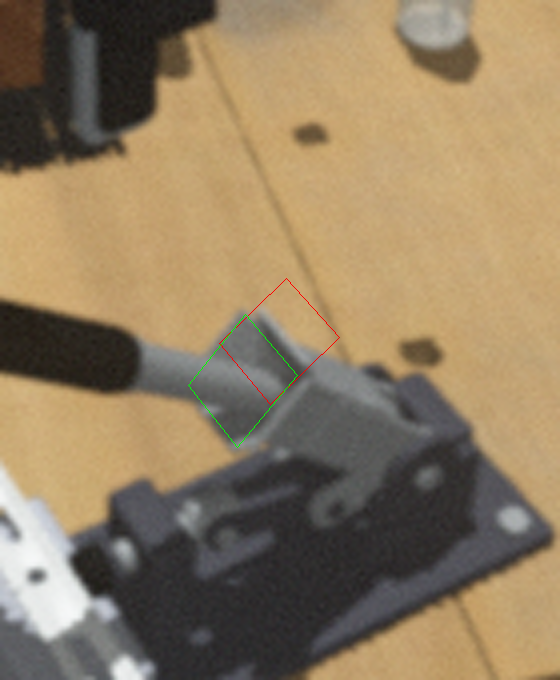

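View pics/wrist10.png

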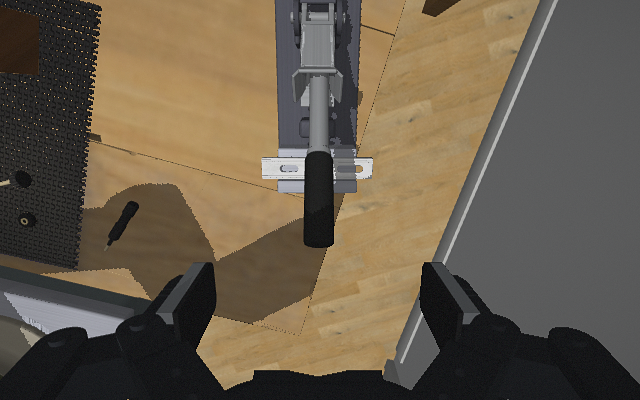

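The gripper is clear and the bar rests in the socket, its top near wrist (319,240). One last check of its depth: where the top and grip end should project if the foot is on the floor.

```bash
python3 - <<'E'
from h import *
ex=np.array([-.962,-.272,0]);ez=np.array([0,0,1.]);O=np.array([.5765,-.3195,.045])
th=.8;f=O+.028*(np.sin(th)*ex+np.cos(th)*ez)
for b in(.8,.92):
    a=np.sin(b)*ex+np.cos(b)*ez
    for l in(.125,.195): print(b,l,proj("side",f+a*l),proj("wrist",f+a*l))
d=cv2.imread("pics/side10.png");cv2.imwrite("pics/c12.png",cv2.resize(d[260:360,220:380],None,fx=5,fy=5,interpolation=2))
E
```

```text
0.8 0.125 [313.1114427  294.72123818] [321.31292011 151.83075604]
0.8 0.195 [276.35559301 280.71396787] [321.76629572 238.16003382]
0.92 0.125 [306.40412341 303.79030108] [321.12117457 161.85496654]
0.92 0.195 [265.2884086  296.10078974] [321.40056137 248.05829693]
```

View pics/c12.png

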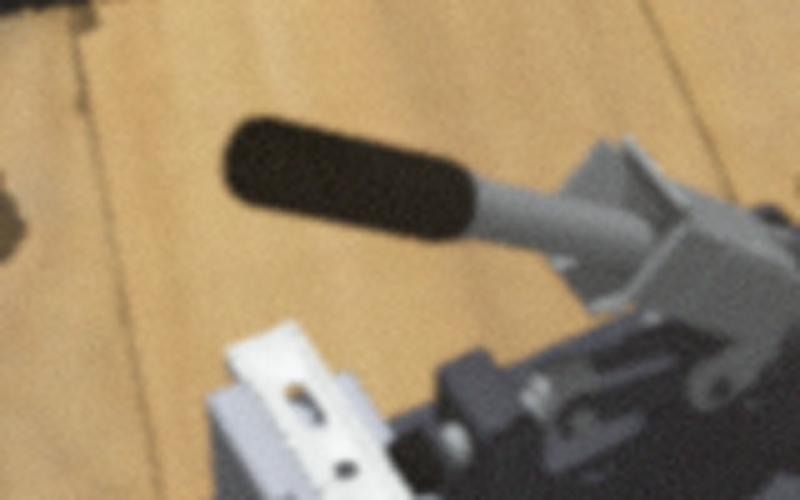

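Observed grip end is at side (313,300) and top at (269,292). For a seated bar at about 0.88 rad I expect roughly (309,301) and (269,291), so they agree within a few mm. Handing in.

```bash
python3 -c "
from rig import env
print(env.close_job(), env.observe()['time_s'])"
```

```text
the job is handed in; nothing more can be done
the job is handed in; nothing more can be done
```

The clamp is locked, the black-grip bar is still in its socket, and the job was handed in at about 14.5 s. I took the bar from the rack's middle hole and seated it in the upright lever with 15 N contact. Its foot computed at 73.6 mm against a floor at 73 mm. I threw the lever along its arc to a bar angle of about 0.92 rad, then let go and withdrew upward.

**Last checks:**
- **Lever:** a model outline of the socket mouth at 0.8 rad lay on its picture both before and after release, so the lever stayed locked.
- **Bar:** its top lay within about 1 pixel of where a seated bar should appear. The grip end was about 4 pixels (about 7 mm) off, in the deeper direction and within the 20 mm allowed.
- **Robot:** the gripper was open and about 0.14 m above its release height, with the wrist force near zero.

No check failed. I did not measure the bar's speed at rest; I only saw it sitting still.

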